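# Load the camera check station under its spring hood

### The job

Load the camera check station: with one fingertip push back the steel grip bar of the yellow spring-closed hood and hold the hood open, and while it is held, push the black cup that stands on the slide along under it with the other fingertip until the cup is fully home against the stop. Then draw the fingers back so that the hood closes fully over the cup. The cup is only pushed, never lifted or tipped; keep the hood from pressing on it, and leave everything else where it is.

Things in the scene. Friction and masses are not known exactly. Their poses are not given: they have to be found in the camera images.
- station: Fixed camera check station on a rubber mat. Origin: on the bench top below the hood's hinge axis, on the slide's centre line; x = along the slide, away from the robot, into the hood; y left; z up. Station numbers below are mm in this frame. White slide (slippery plastic, as its rails): top z 40, 52 wide, x -160 to 28. Base plate top z 12, y -55 to 55. Mat 3 thick, x -165 to 125, y -202 to 122.
- slide_start (a point): Point on the slide's surface, on its centre line, 20 from its near end: station x -140, y 0, z 40. Guide rails run along the slide, 36 apart inside, 10 high, x -156 to -12; they end in the nest walls, 36 apart inside, 22 high, x -12 to 26. Beside the slide, from y 26 to 122, nothing stands higher than z 12 but the hood and its bar.
- slide_home (a point): Where the centre of the cup's underside lies when the cup is fully home: station x -14, y 0, z 40. The black stop across the nest has its face at x 2 and is 14 high. Behind it a dark back wall (x 28 to 31, top z 74), a lens tube and the grey camera housing (x 66 to 122, y -50 to 50, top z 97).
- hood (a joint): Angle of the yellow hood, rad: 0 closed, 1.45 wide open. It turns about a level axis along station y at x 0, z 54; its front edge swings up and back over the nest. A damped spring closes it when let go: 2.5 to 4 N at the grip bar. Closed: front flap x -37 to -35, roof top z 76, y -31 to 31, open at the back.
- hood_edge (a point): Middle of the lower edge of the hood's front flap, under which the cup must pass, 37.6 from the hinge axis: closed x -36, z 43; at 0.8 rad x -33, z 72; at 1.15 rad x -25, z 82; at 1.35 rad x -19, z 87.
- grip_bar (a point): Middle of the hood's grip bar (station y 63): a round steel rod, 8 diameter, level, parallel to the hinge axis, sticking out left of the hood, free from y 31 to 92, with a 14 mm red ball at its end (y 99). It swings with the hood at radius 36: closed x -23, z 82; 0.8 rad x 4, z 90; 1.3 rad x 20, z 84. Pushing it away from the robot (station +x) opens the hood.
- cup: The loose black plastic cup to be loaded, upright on the slide between the guide rails in front of the closed hood: a round body 32 diameter at the rim and 26 high, about 60 g. Origin at the centre of its underside, z up.
- spare_cup: Another black cup of the same size, upright on the mat to the right of the slide; leave alone. Origin at the centre of its underside.
- grey_cup: A grey cup of the same size, upright on the mat to the right; leave alone. Origin at the centre of its underside.
- spring: A coil spring, 18 diameter, 34 high, upright on the mat to the right; leave alone. Origin at the centre of its underside.
- gauge: A steel plug gauge with a blue grip, 24 diameter, 80 high, upright on the mat to the right; leave alone. Origin at the centre of its underside.
- screwdriver: A screwdriver lying on the bench at the right; leave alone. Origin under its middle.
- grease: A white jar with a blue cap, 52 diameter, 90 high, on the bench at the left; leave alone. Origin at the centre of its underside.
- parts_tray: An empty blue tray, 140 x 100, 35 high, on the bench at the right; leave alone. Origin at the centre of its underside.

How it is judged:
By the outcome, as a careful person would: the job done as asked, in the order asked, and still so for the second after the job is handed in, with the robot touching nothing.
It also fails if it takes over 32 s, if anything falls off the work surface, if the arm or the gripper's body presses on something with over 40 N, if the wrist force passes 120 N, or if a joint passes its speed limit or range.

### The arm

A 7-joint arm with a two-finger parallel gripper is mounted at the origin on the work surface. World frame = base frame: x ahead of the robot, y to its left, z up, the work surface at z = 0. Lengths are in m, angles in rad, forces in N, time in s.
With the tool pointing down it reaches from about 0.35 to 0.9 m from the base axis. Payload 8.1 kg.
Tool frame: the origin (TCP) lies at the very end of the fingers, on their centre line; the grasp point (between the pads) lies 19 mm behind it (grasp_offset is the distance from the TCP to the grasp point, in m); z points along the fingers, y is the line along which they close (so a half turn about z gives the same grasp; the last joint's range is limited). The gripper opens to 92 mm and grips with 3 to 60 N. Pads are 19 mm wide; open, the fingers measure 130 mm over their backs; the gripper's body (75 mm by 190 mm) begins 47 mm behind the grasp point.
Start: joints at [1.044, 0.434, 0.025, 1.573, -0.012, 1.134, -0.075], TCP at [0.257, -0.57, 0.227] pointing down, gripper open.
Joint ranges: [-2.62, 2.62], [-0.44, 2.09], [-1.27, 1.32], [0.08, 2.57], [-1.32, 4.46], [0.12, 2], [-2.74, 2.74]. Speed limits (rad/s): [2.22, 2.22, 3.01, 3.01, 3.14, 3.14, 3.14].

### API

Orientations are given as a rotation vector (axis times angle).
In Python, from cell import observe, get_image, camera_params, sign_off, silhouettes, grasp_offset gives the robot as it stands. The module is installed in compiled form; this text tells all that it offers.
- The arm moves only by the tool jog_arm, never from a script. Its argument "motion" is a list that holds one entry, the list of rows, each a list of 7 numbers: the shift along the tool's x, y, z in m, then the turn, a rotation vector about the tool's x, y, z in rad, then the closure, from -1 (fully open) to 1 (shut), so that 0 is half open. In form: [[[dx, dy, dz, wx, wy, wz, hand], ...]]. A call has 1 to 10 rows; each row is the pose to reach, as a shift and turn from the pose commanded when the call began, along the tool's axes at that moment; what a row does not reach only later rows make up. A row lasts 1/12 s, in which the tool goes at most 41.7 mm and 7.16 degrees, less where a joint would pass 70% of its speed; a pose out of reach is approached as far as the arm can. A call with a gripper value outside its range is refused whole. The fingers move at their own pace and stop on an object; "force" is the grip in N (left out, the last holds). Time passes only in rows, so rows that repeat a pose let the fingers close. It gives the time, the measured TCP pose, the force, the opening and the grip force at its end, in the units of the state.
- observe(): the state, without advancing time (a new reading comes with each control period).
- get_image(name): name is "scene" or "top" or "wrist"; returns the picture (480x640x3 uint8, red, green, blue); there is no depth.
- camera_params(name): a dict with "vertical_fov" (degrees; the focal length in pixels is half the picture's height over the tangent of half this angle, whatever the lens; pixels are square), "cx", "cy" (the principal point, pixels), "T" (4x4, takes a point from camera to world coordinates). Camera axes: x right, y down, z forward; pixel columns grow to the right and rows downward; lengths in m; the calibration is good to about 2 mm. The wrist camera is an equidistant fisheye: a pixel r from the principal point sees the ray r / f radians off the axis. A picture is of the moment at which its call begins: read the wrist's pose just before it. camera_params takes no time and is no camera call; for the wrist camera it gives the pose at the moment of the call.
- sign_off(): hands the job in; it is judged then, once.
Trained networks look in the newest picture that a camera, given by its name, has taken for a name from the list of things; names that differ only in an ending like _2 or _b are one class to them, and where a whole thing is asked for, a point or a joint stands for the part that bears it (a point fixed in the world has none). Each returns a list of dicts, best first, with "p" (0 to 1); they miss things now and then, are a little off and sometimes report something else, mostly with a low value. They report only what shows in the picture. A call takes as long as a camera call.
- silhouettes(query, camera): "mask" (480x640 bool, what is visible of it) and "pixel" ([column, row] in pixels, amid what is visible of it).
The state is a dict: "clock": time; "joints": joint angles; "dq": joint speeds; "joint_efforts": joint torques, N m; "position": TCP position; "ee_rot": TCP orientation; "force": force on the tool from outside, world axes, zero at the start; "ft_torque": the same for the moment, N m; "width": opening from 0.0 (shut) to 1.0 (fully open); "gripper_force": force on a finger pad.
Only numpy, scipy, OpenCV 4.12 (cv2) and the standard library are available. Lean on these libraries where they do the work, as an engineer would, in place of code of your own. Each camera call takes 0.05 s, during which the arm holds its last target. There are 200 camera calls.

## Working session

There is one attempt and no reset: what is moved stays moved. The work goes in short steps, Python scripts to look and compute and a tool call to move; the robot and the scene stay as the last step left them, time stands still between calls to the robot, and variables do not carry over. Pictures are saved under pics/ and viewed, at most 10 in all, crops included, and the job is handed in when it is done.

Besides the shell and the picture viewer there is one more tool, called after ">>>" by a JSON object that holds its "op" and its "data", one argument or row to a line. jog_arm: Moves the arm, as the interface text tells. Its arguments: {"type":"object","properties":{"motion":{"type":"array"},"force":{"type":"number"}},"required":["motion"]}

```bash
mkdir -p pics; ls; python3 - <<'E'
from cell import *
import cv2,numpy as np
s=observe(); print({k:np.round(v,3) for k,v in s.items()}, grasp_offset)
for n in("scene","top"):
    im=get_image(n); cv2.imwrite(f"pics/{n}1.png",im[:,:,::-1])
    p=camera_params(n); print(n,p["vertical_fov"],p["cx"],p["cy"],np.round(p["T"],4).tolist())
    for q in("cup","hood","grip_bar","station","grey_cup","grease"):
        for d in silhouettes(q,n)[:3]: print(n,q,round(d["p"],2),np.round(d["pixel"]),d["mask"].sum())
print(observe()["clock"])
E
```

```text
pics
{'clock': np.float64(0.0), 'joints': array([ 1.044,  0.435,  0.025,  1.574, -0.012,  1.134, -0.075]), 'dq': array([-0.001, -0.001,  0.001,  0.   , -0.001, -0.002, -0.001]), 'joint_efforts': array([-1.0000e-03, -6.6785e+01,  9.8500e-01, -3.1446e+01, -6.1000e-02,
        4.3000e-02,  0.0000e+00]), 'position': array([ 0.257, -0.569,  0.226]), 'ee_rot': array([-3.07e+00, -6.60e-01,  1.00e-03]), 'force': array([ 0.692, -0.919, -0.957]), 'ft_torque': array([-0.008,  0.032,  0.012]), 'gripper_force': np.float64(0.0), 'width': np.float64(1.002)} 0.0188
scene 48.89298773363592 320.8106346534164 238.20697233775368 [[0.4025, 0.5835, -0.7053, 1.3987], [0.9154, -0.2566, 0.3101, -0.3807], [-0.0, -0.7705, -0.6374, 0.8459], [0.0, 0.0, 0.0, 1.0]]
scene cup 0.56 [114. 340.] 3398
scene cup 0.51 [277. 244.] 205
scene hood 0.83 [287. 265.] 589
scene grip_bar 0.7 [292. 266.] 673
scene station 0.79 [270. 296.] 13218
scene grey_cup 0.8 [224. 294.] 228
scene grease 0.78 [465. 223.] 772
top 47.51076795277228 314.1124371893782 233.49470846147224 [[-0.0221, -0.981, 0.1927, 0.2756], [-0.9996, 0.0253, 0.0143, -0.0441], [-0.0189, -0.1923, -0.9811, 1.4911], [0.0, 0.0, 0.0, 1.0]]
top cup 0.61 [341. 251.] 119
top hood 0.58 [342. 219.] 543
top grip_bar 0.87 [344. 217.] 636
top grey_cup 0.44 [397. 230.] 113
top grease 0.84 [172. 226.] 472
0.7
```

```bash
python3 - <<'E'
import cv2,numpy as np
a=cv2.imread("pics/top1.png")[150:310,240:453]; b=cv2.imread("pics/scene1.png")[200:360,170:383]
cv2.imwrite("pics/c1.png",cv2.resize(a,(798,600),interpolation=cv2.INTER_CUBIC))
cv2.imwrite("pics/c2.png",cv2.resize(b,(798,600),interpolation=cv2.INTER_CUBIC))
E
```

```text
(no output)
```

View pics/c1.png

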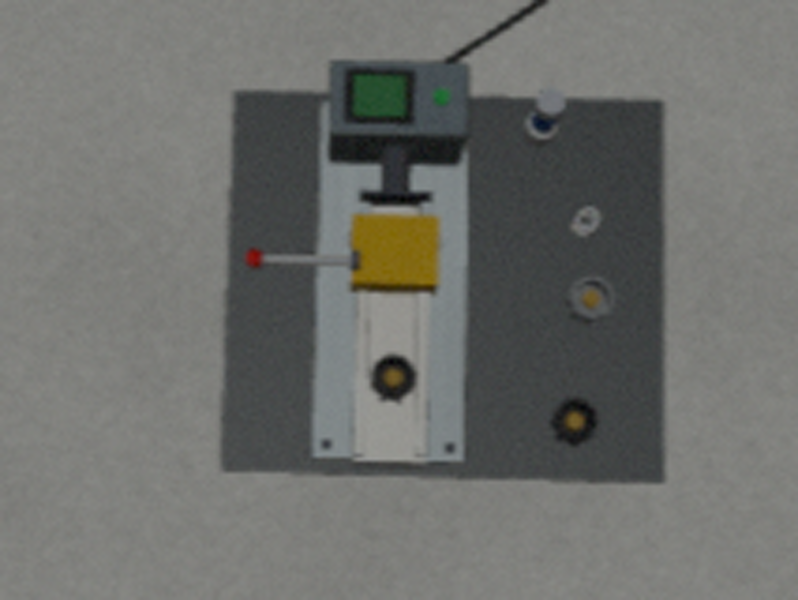

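View pics/c2.png

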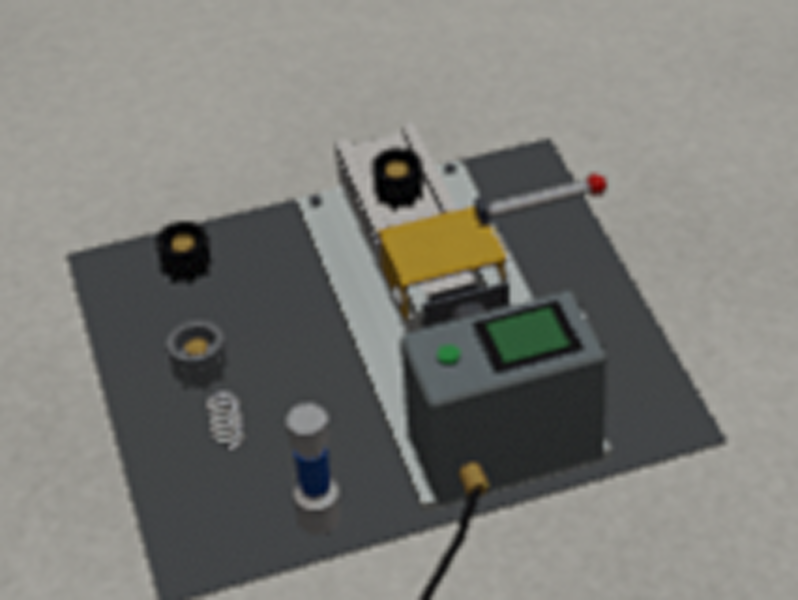

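View pics/scene1.png

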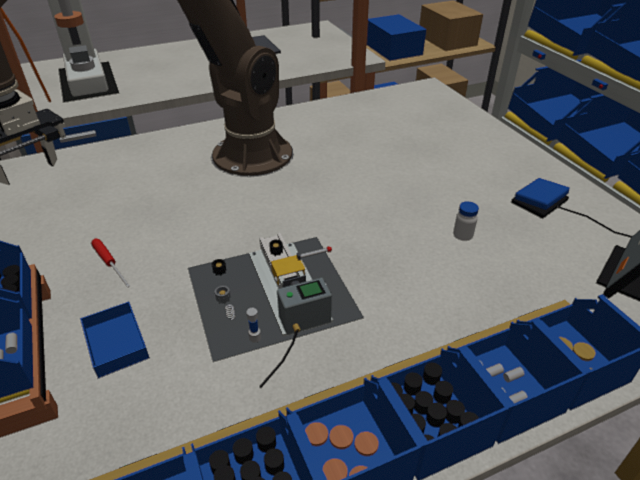

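The top crop shows the station square to the image. The cup is at crop (393,377), the red ball at (254,258), and the mat corners at (235,92), (664,100), (664,482) and (222,470). The scene views agree: the mat lies right of the robot's axis, the bar sticks out left, and the grease jar is far off. Next I fit the station pose.

```bash
cat > h.py <<'E'
import numpy as np
from scipy.spatial.transform import Rotation as R
from scipy.optimize import least_squares
def proj(p,P,fish=False):
    T=np.array(p["T"]); f=240/np.tan(np.radians(p["vertical_fov"]/2))
    q=(np.atleast_2d(P)-T[:3,3])@T[:3,:3]
    if fish:
        r=np.hypot(q[:,0],q[:,1]); k=f*np.arctan2(r,q[:,2])/r
    else: k=f/q[:,2]
    return np.c_[p["cx"]+k*q[:,0],p["cy"]+k*q[:,1]]
def st2w(s,P):  # s=[x,y,yaw], P mm
    P=np.atleast_2d(P)/1000.; c,n=np.cos(s[2]),np.sin(s[2])
    return np.c_[s[0]+c*P[:,0]-n*P[:,1], s[1]+n*P[:,0]+c*P[:,1], P[:,2]]
E
python3 - <<'E'
from cell import *; from h import *
k=798/213
top=[((125,122,3),(235,92)),((125,-202,3),(664,100)),((-165,-202,3),(664,482)),((-165,122,3),(222,470)),((-23,99,82),(254,258)),
((-160,26,40),(354,460)),((-160,-26,40),(427,461)),((-37,31,76),(350,287)),((-37,-31,76),(437,290)),((122,50,97),(330,62)),((122,-50,97),(468,64)),((66,50,97),(330,135)),((66,-50,97),(467,137))]
sc=[((-165,122,3),(550,140)),((-165,-202,3),(68,255)),((125,122,3),(725,438)),((-23,99,82),(597,184))]
pt,ps=camera_params("top"),camera_params("scene")
A=lambda L,o:(np.array([a for a,_ in L],float),np.array([b for _,b in L])/k+o)
At,Bt=A(top,(240,150)); As,Bs=A(sc,(170,200))
def res(s,sh=True):
    return np.r_[(proj(pt,st2w(s,At))-Bt).ravel(),(proj(ps,st2w(s,As))-Bs).ravel()]
r=least_squares(res,[.6,0,0],loss="soft_l1"); s=r.x; print(s,np.round(res(s).reshape(-1,2),1).tolist())
ct=np.array([393,377])/k+(240,150); cs=np.array([398,160])/k+(170,200)
def rc(c): 
    P=st2w(s,[[c[0],c[1],66]]); return np.r_[(proj(pt,P)-ct).ravel(),(proj(ps,P)-cs).ravel()]
c=least_squares(rc,[-90,0]); print(c.x,c.fun)
np.save("s.npy",s)
E
```

```text
[ 0.60982835 -0.10809761 -0.05321567] [[-0.3, -0.6], [-0.4, 0.1], [0.1, 0.3], [-0.6, 0.1], [0.1, 0.1], [-0.5, 0.3], [-0.5, 0.6], [-0.0, -1.3], [0.2, -1.5], [-0.2, -1.4], [0.5, -1.0], [-0.8, -0.6], [0.5, -0.2], [-0.8, -1.8], [-1.3, -1.7], [-0.2, -0.4], [-1.1, -0.8]]
[-101.7583982     0.35973095] [-0.54730175 -0.33202832 -0.54902099 -0.19012165]
```

```bash
cat >> h.py <<'E'
s0=np.load("s.npy")
def pose(Fc,Fb,z,s=None):
    s=s0 if s is None else s
    a,b=np.array(Fc,float),np.array(Fb,float); m=(a+b)/2; d=b-a
    yaw=s[2]+np.arctan2(d[1],d[0]); D=np.hypot(*d)
    p=st2w(s,[[m[0],m[1],z]])[0]
    y=np.array([np.cos(yaw),np.sin(yaw),0]); zt=np.array([0,0,-1.]); x=np.cross(y,zt)
    return p,R.from_matrix(np.c_[x,y,zt]),1-2*(D-19)/92
def goto(st,poses,n):
    "rows through poses (list of pose()), n rows each, relative to measured st"
    p0=np.array(st["position"]); R0=R.from_rotvec(st["ee_rot"]); rows=[]
    lp,lw=np.zeros(3),np.zeros(3); lh=1-2*float(st["width"])
    for p,Rt,h in poses:
        tp=R0.inv().apply(p-p0); tw=(R0.inv()*Rt).as_rotvec()
        for i in range(1,n+1):
            t=i/n; rows.append(np.r_[lp+(tp-lp)*t,lw+(tw-lw)*t,np.clip(lh+(h-lh)*t,-1,1)])
        lp,lw,lh=tp,tw,h
    print([[round(float(v),4) for v in r] for r in rows])
def where(st,s=None):
    s=s0 if s is None else s
    p=np.array(st["position"]);y=R.from_rotvec(st["ee_rot"]).apply([0,1,0]); D=(92*float(st["width"])+19)/2000
    c,n=np.cos(s[2]),np.sin(s[2]); M=np.array([[c,n],[-n,c]])
    for nm,g in(("cupF",-1),("barF",1)): print(nm,np.round(M@((p+g*D*y)[:2]-s[:2])*1000,1),end=" ")
    print("z",round(p[2]*1000,1),"F",np.round(st["force"],1),"t",round(float(st["clock"]),2),"w",round(float(st["width"]),3))
E
python3 - <<'E'
from h import *; from cell import *
st=observe()
P=pose((-136,0),(-45,63),180); print(P[0],P[2]); goto(st,[P],20)
E
```

```text
[ 0.52113197 -0.07182845  0.18      ] -0.9930373501281147
[[0.0223, -0.0173, 0.0023, 0.0, 0.0, -0.085, -1.0], [0.0445, -0.0345, 0.0047, 0.0, 0.0, -0.1699, -1.0], [0.0668, -0.0518, 0.007, 0.0, 0.0, -0.2549, -1.0], [0.0891, -0.0691, 0.0093, 0.0, 0.0, -0.3399, -1.0], [0.1114, -0.0863, 0.0117, 0.0, 0.0, -0.4249, -1.0], [0.1336, -0.1036, 0.014, 0.0, 0.0, -0.5098, -1.0], [0.1559, -0.1209, 0.0164, 0.0, 0.0, -0.5948, -1.0], [0.1782, -0.1381, 0.0187, 0.0, 0.0, -0.6798, -1.0], [0.2005, -0.1554, 0.021, 0.0, 0.0, -0.7647, -1.0], [0.2227, -0.1726, 0.0234, 0.0, 0.0, -0.8497, -1.0], [0.245, -0.1899, 0.0257, 0.0, 0.0001, -0.9347, -0.9997], [0.2673, -0.2072, 0.028, 0.0, 0.0001, -1.0197, -0.9989], [0.2896, -0.2244, 0.0304, 0.0, 0.0001, -1.1046, -0.9982], [0.3118, -0.2417, 0.0327, 0.0, 0.0001, -1.1896, -0.9975], [0.3341, -0.259, 0.035, 0.0, 0.0001, -1.2746, -0.9967], [0.3564, -0.2762, 0.0374, 0.0, 0.0001, -1.3595, -0.996], [0.3787, -0.2935, 0.0397, 0.0, 0.0001, -1.4445, -0.9952], [0.4009, -0.3108, 0.0421, 0.0, 0.0001, -1.5295, -0.9945], [0.4232, -0.328, 0.0444, 0.0, 0.0001, -1.6144, -0.9938], [0.4455, -0.3453, 0.0467, 0.0, 0.0001, -1.6994, -0.993]]
```

>>> {"op": "jog_arm", "data": {
  "motion": [
    [[0.022,-0.017,0.002,0,0,-0.085,-1],[0.045,-0.035,0.005,0,0,-0.17,-1],[0.067,-0.052,0.007,0,0,-0.255,-1],[0.089,-0.069,0.009,0,0,-0.34,-1],[0.111,-0.086,0.012,0,0,-0.425,-1],[0.134,-0.104,0.014,0,0,-0.51,-1],[0.156,-0.121,0.016,0,0,-0.595,-1],[0.178,-0.138,0.019,0,0,-0.68,-1],[0.2,-0.155,0.021,0,0,-0.765,-1],[0.223,-0.173,0.023,0,0,-0.85,-1]]
  ]
}}

```text
clock: 1.53
position: [0.3895, -0.3194, 0.2038]
ee_rot: [2.522, 1.873, -0.0]
force: [1.5, -0.1, -0.3]
width: 0.996
gripper_force: 0.0
```

```bash
python3 - <<'E'
from h import *; from cell import *
st=observe(); where(st); print(np.round(st["joints"],2))
P=pose((-136,0),(-45,63),180); goto(st,[P],10)
E
```

```text
cupF [-262.5 -209.6] barF [-155.1 -235.9] z 203.8 F [ 1.5 -0.1 -0.3] t 1.53 w 0.996
[ 0.79  0.28 -0.26  1.88  0.09  1.    0.2 ]
[[0.0275, 0.0054, 0.0024, 0.0, 0.0001, -0.0846, -0.9915], [0.055, 0.0109, 0.0047, 0.0, 0.0001, -0.1691, -0.9917], [0.0825, 0.0163, 0.0071, 0.0001, 0.0002, -0.2537, -0.9919], [0.11, 0.0218, 0.0095, 0.0001, 0.0002, -0.3383, -0.992], [0.1375, 0.0272, 0.0119, 0.0001, 0.0003, -0.4229, -0.9922], [0.165, 0.0326, 0.0142, 0.0001, 0.0003, -0.5074, -0.9924], [0.1925, 0.0381, 0.0166, 0.0001, 0.0004, -0.592, -0.9925], [0.22, 0.0435, 0.019, 0.0002, 0.0004, -0.6766, -0.9927], [0.2476, 0.049, 0.0214, 0.0002, 0.0005, -0.7612, -0.9929], [0.2751, 0.0544, 0.0237, 0.0002, 0.0005, -0.8457, -0.993]]
```

>>> {"op": "jog_arm", "data": {
  "motion": [
    [[0.028,0.005,0.002,0,0,-0.085,-1],[0.055,0.011,0.005,0,0,-0.17,-1],[0.083,0.016,0.007,0,0,-0.255,-1],[0.11,0.022,0.009,0,0,-0.34,-1],[0.138,0.027,0.012,0,0,-0.425,-1],[0.165,0.033,0.014,0,0,-0.51,-1],[0.193,0.038,0.017,0,0,-0.595,-1],[0.22,0.044,0.019,0,0,-0.68,-1],[0.248,0.049,0.021,0,0,-0.76,-1],[0.275,0.054,0.024,0,0,-0.845,-1]]
  ]
}}

```text
clock: 2.37
position: [0.522, -0.0719, 0.18]
ee_rot: [1.532, 2.742, 0.0]
force: [-0.2, 0.4, 0.4]
width: 0.998
gripper_force: 0.0
```

```bash
python3 - <<'E'
from h import *; from cell import *
import cv2
p=camera_params("wrist"); im=get_image("wrist"); cv2.imwrite("pics/w1.png",im[:,:,::-1])
st=observe(); where(st); print(np.round(st["joints"],2),p["vertical_fov"],p["cx"],p["cy"])
T=np.array(p["T"]); Rt=R.from_rotvec(st["ee_rot"]).as_matrix(); print("cam in tool",np.round(Rt.T@(T[:3,3]-st["position"]),3),np.round(Rt.T@T[:3,:3],2).tolist())
for q,P in (("cup",(-101.7,0,66)),("ball",(-23,99,82)),("rail near",(-160,26,40)),("slide R",(-160,-26,40)),("mat",(-165,122,3)),("roofL",(-37,31,76)),("roofR",(-37,-31,76))): print(q,proj(p,st2w(s0,P),True).round(0))
for q in("cup","grip_bar","hood"):
  for d in silhouettes(q,"wrist")[:2]: print(q,round(d["p"],2),np.round(d["pixel"]),d["mask"].sum())
E
```

```text
cupF [-133.     5.6] barF [-42.6  69.7] z 179.8 F [3.7 5.2 0.6] t 2.42 w 0.998
[ 0.44  0.38 -0.54  1.84  0.23  0.98  0.37] 65.70646984690485 321.3350449946614 245.00096074365496
cam in tool [ 0.076 -0.004 -0.156] [[-0.01, -0.95, -0.3], [1.0, -0.01, -0.01], [0.0, -0.3, 0.95]]
cup [[287. 264.]]
ball [[450. 224.]]
rail near [[247. 190.]]
slide R [[216. 240.]]
mat [[310.  92.]]
roofL [[379. 282.]]
roofR [[332. 340.]]
cup 0.7 [287. 266.] 1483
grip_bar 0.68 [382. 305.] 5024
hood 0.81 [386. 302.] 5107
```

View pics/w1.png

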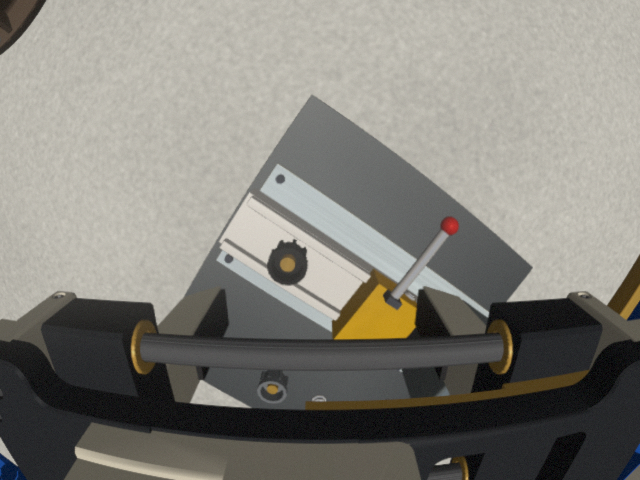

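The wrist view shows the cup centre at (288,264), the ball at (449,226), the slide corner at (250,195) and the mat corner at (312,95). These are within a few pixels of prediction. Fingers are clear of everything. I'll take one settled close-up to refine the fit.

```bash
python3 - <<'E'
from h import *; from cell import *
import cv2,pickle
p=camera_params("wrist"); im=get_image("wrist"); pickle.dump(p,open("wp.pkl","wb"))
for P in [(-101.7,0,66),(-23,99,82),(-160,26,40),(-160,-26,40),(-165,122,3),(-37,31,76),(-37,-31,76)]:
    u=proj(p,st2w(s0,P),True)[0].round().astype(int); cv2.circle(im,tuple(int(v) for v in u),1,(0,255,0),-1)
cv2.imwrite("pics/w2.png",cv2.resize(im[85:345,200:480,::-1],(644,598),interpolation=cv2.INTER_CUBIC)); where(observe())
E
```

```text
cupF [-136.3   -1.9] barF [-44.8  60.7] z 179.6 F [-0.4 -0.2 -0.1] t 2.62 w 0.999
```

View pics/w2.png

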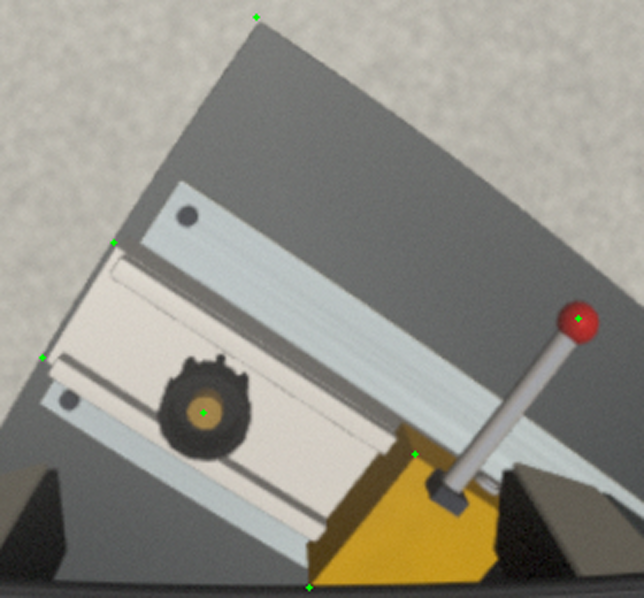

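```bash
python3 - <<'E'
from h import *; from cell import *
s0[0]+=.001; np.save("s.npy",s0)
P=pose((-137,0),(-46,63),47); goto(observe(),[P],8)
E
```

```text
[[0.0002, 0.0002, 0.0166, -0.0001, 0.0, -0.0007, -0.9967], [0.0004, 0.0003, 0.0332, -0.0002, 0.0001, -0.0014, -0.9962], [0.0007, 0.0005, 0.0497, -0.0003, 0.0001, -0.0021, -0.9957], [0.0009, 0.0007, 0.0663, -0.0004, 0.0001, -0.0028, -0.9951], [0.0011, 0.0008, 0.0829, -0.0004, 0.0001, -0.0036, -0.9946], [0.0013, 0.001, 0.0995, -0.0005, 0.0002, -0.0043, -0.9941], [0.0015, 0.0011, 0.116, -0.0006, 0.0002, -0.005, -0.9936], [0.0018, 0.0013, 0.1326, -0.0007, 0.0002, -0.0057, -0.993]]
```

>>> {"op": "jog_arm", "data": {
  "motion": [
    [[0.001,0,0.02,0,0,0,-1],[0.001,0,0.04,0,0,0,-1],[0.002,0.001,0.06,0,0,-0.003,-1],[0.002,0.001,0.08,0,0,-0.005,-1],[0.002,0.001,0.1,0,0,-0.006,-1],[0.002,0.001,0.115,0,0,-0.006,-1],[0.002,0.001,0.125,0,0,-0.006,-1],[0.002,0.001,0.132,0,0,-0.006,-1],[0.002,0.001,0.132,0,0,-0.006,-1],[0.002,0.001,0.132,0,0,-0.006,-1]]
  ]
}}

```text
clock: 3.45
position: [0.5212, -0.0714, 0.0481]
ee_rot: [1.53, 2.743, -0.0]
force: [0.5, 0.7, -0.2]
width: 1.001
gripper_force: 0.0
```

```bash
python3 - <<'E'
from h import *; from cell import *
import cv2
p=camera_params("wrist"); im=get_image("wrist"); im2=get_image("scene")
cv2.imwrite("pics/w3.png",np.vstack([cv2.resize(im[80:400,120:520,::-1],(600,480))[:330],cv2.resize(im2[200:290,190:390,::-1],(600,270),interpolation=cv2.INTER_CUBIC)]))
where(observe())
E
```

```text
cupF [-136.5    0.5] barF [-45.3  63.8] z 48.6 F [-0.4 -0.1 -0.8] t 3.55 w 1.001
```

View pics/w3.png

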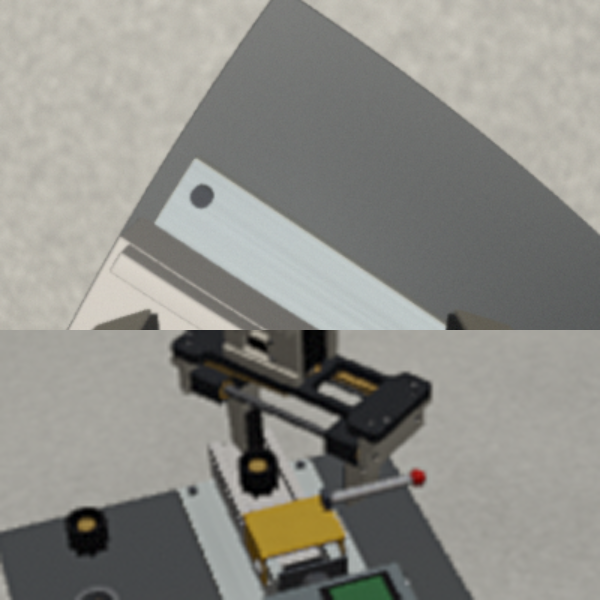

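Fingers are placed as intended: one is behind the cup in the channel and the other is in front of the bar. Next I open the hood.

```bash
python3 - <<'E'
from h import *; from cell import *
goto(observe(),[pose((-124,0),(-30,59),47),pose((-110,0),(-14,55),47)],5)
E
```

```text
[[-0.002, 0.002, 0.0003, 0.0002, 0.0002, 0.0092, -1.0], [-0.004, 0.004, 0.0007, 0.0004, 0.0004, 0.0185, -1.0], [-0.0061, 0.006, 0.001, 0.0007, 0.0006, 0.0277, -1.0], [-0.0081, 0.0079, 0.0013, 0.0009, 0.0008, 0.037, -0.9999], [-0.0101, 0.0099, 0.0016, 0.0011, 0.001, 0.0462, -0.9996], [-0.0121, 0.0122, 0.0016, 0.0011, 0.001, 0.0543, -0.9981], [-0.0142, 0.0144, 0.0016, 0.0011, 0.001, 0.0623, -0.9966], [-0.0162, 0.0166, 0.0016, 0.0011, 0.001, 0.0704, -0.9951], [-0.0183, 0.0189, 0.0016, 0.0011, 0.001, 0.0784, -0.9936], [-0.0203, 0.0211, 0.0017, 0.0011, 0.001, 0.0865, -0.9922]]
```

>>> {"op": "jog_arm", "data": {
  "motion": [
    [[-0.002,0.002,0,0,0,0.01,-1],[-0.004,0.004,0.001,0,0,0.018,-1],[-0.006,0.006,0.001,0,0,0.028,-1],[-0.008,0.008,0.001,0,0,0.037,-1],[-0.01,0.01,0.002,0,0,0.046,-1],[-0.012,0.012,0.002,0,0,0.054,-1],[-0.014,0.0145,0.002,0,0,0.062,-1],[-0.016,0.0165,0.002,0,0,0.07,-1],[-0.018,0.019,0.002,0,0,0.078,-1],[-0.02,0.021,0.002,0,0,0.086,-1]]
  ]
}}

```text
clock: 4.38
position: [0.5487, -0.0757, 0.0458]
ee_rot: [-1.644, -2.675, 0.0]
force: [-4.8, 3.5, 1.5]
width: 1.0
gripper_force: 2.3
```

```bash
python3 - <<'E'
from h import *; from cell import *
st=observe(); where(st); goto(st,[pose((-103,0),(-6,52),47),pose((-96,0),(2,50),47)],5)
E
```

```text
cupF [-111.8    1.3] barF [-15.6  56.7] z 45.8 F [-4.8  3.5  1.5] t 4.38 w 1.0
[[-0.0014, 0.0013, -0.0002, -0.0002, -0.0003, 0.006, -0.9954], [-0.0029, 0.0026, -0.0005, -0.0005, -0.0005, 0.0119, -0.9914], [-0.0043, 0.0039, -0.0007, -0.0007, -0.0008, 0.0179, -0.9875], [-0.0058, 0.0052, -0.001, -0.0009, -0.0011, 0.0239, -0.9835], [-0.0072, 0.0065, -0.0012, -0.0012, -0.0013, 0.0299, -0.9795], [-0.0081, 0.0077, -0.0012, -0.0012, -0.0013, 0.0339, -0.9794], [-0.009, 0.0089, -0.0012, -0.0012, -0.0013, 0.038, -0.9792], [-0.01, 0.0101, -0.0012, -0.0012, -0.0013, 0.0421, -0.979], [-0.0109, 0.0113, -0.0012, -0.0012, -0.0013, 0.0461, -0.9788], [-0.0118, 0.0125, -0.0012, -0.0012, -0.0013, 0.0502, -0.9787]]
```

>>> {"op": "jog_arm", "data": {
  "motion": [
    [[-0.001,0.001,0,0,0,0.006,-0.99],[-0.003,0.0025,0,0,0,0.012,-0.99],[-0.004,0.004,0,0,0,0.018,-0.99],[-0.006,0.005,-0.001,0,0,0.024,-0.98],[-0.007,0.0065,-0.001,0,0,0.03,-0.98],[-0.008,0.008,-0.001,0,0,0.034,-0.98],[-0.009,0.009,-0.001,0,0,0.038,-0.98],[-0.01,0.01,-0.001,0,0,0.042,-0.98],[-0.011,0.011,-0.001,0,0,0.046,-0.98],[-0.011,0.011,-0.001,0,0,0.046,-0.98]]
  ]
}}

```text
clock: 5.22
position: [0.5633, -0.0813, 0.0461]
ee_rot: [-1.706, -2.636, 0.001]
force: [-4.4, 3.3, -1.8]
width: 0.984
gripper_force: 2.0
```

```bash
python3 - <<'E'
from h import *; from cell import *
import cv2
im2=get_image("scene"); im=get_image("top")
cv2.imwrite("pics/s4.png",np.hstack([cv2.resize(im2[215:305,230:340,::-1],(440,360),interpolation=cv2.INTER_CUBIC),cv2.resize(im[180:270,290:380,::-1],(360,360),interpolation=cv2.INTER_CUBIC)]))
st=observe(); where(st)
pt=camera_params("scene")
def edge(P): return (proj(pt,st2w(s0,P))-(230,215))*4
for a in(1.0,1.15,1.3,1.45):
    t=np.arctan2(28,-23)-a; print(a,"ball px",edge([[36.2*np.cos(t),99,54+36.2*np.sin(t)]]).round())
E
```

```text
cupF [-97.9  -1. ] barF [ 0.  49.4] z 46.2 F [-3.8  3.5 -1.6] t 5.32 w 0.991
1.0 ball px [[417. 164.]]
1.15 ball px [[420. 172.]]
1.3 ball px [[423. 181.]]
1.45 ball px [[426. 191.]]
```

View pics/s4.png

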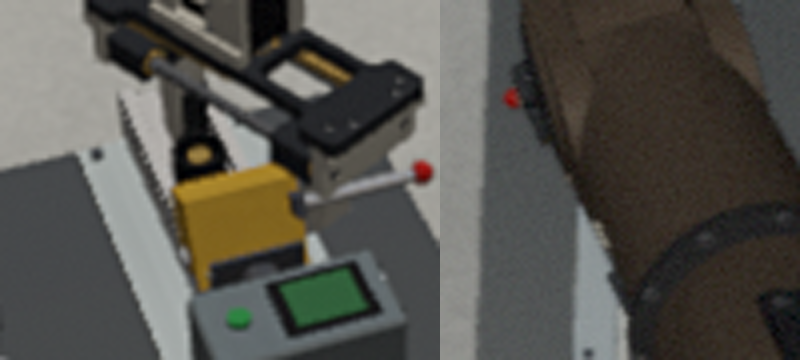

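The hood is open about 1.1 rad: the ball is at (422,171) in the left panel and the roof stands upright. The cup is still well in front of it. I'll open it a little more, then advance the cup.

```bash
python3 - <<'E'
from h import *; from cell import *
goto(observe(),[pose((-92,0),(5,50),46),pose((-80,0),(5.5,55),46)],5)
E
```

```text
[[-0.0004, 0.001, 0.0, -0.0004, -0.0003, -0.0001, -0.9774], [-0.0007, 0.0021, 0.0001, -0.0008, -0.0005, -0.0002, -0.9729], [-0.0011, 0.0031, 0.0001, -0.0011, -0.0008, -0.0004, -0.9683], [-0.0014, 0.0042, 0.0001, -0.0015, -0.001, -0.0005, -0.9638], [-0.0018, 0.0052, 0.0001, -0.0019, -0.0013, -0.0006, -0.9593], [-0.0019, 0.0065, 0.0001, -0.0019, -0.0013, -0.0197, -0.9269], [-0.002, 0.0079, 0.0001, -0.0019, -0.0013, -0.0389, -0.8944], [-0.0022, 0.0092, 0.0001, -0.0018, -0.0013, -0.058, -0.8619], [-0.0023, 0.0106, 0.0001, -0.0018, -0.0013, -0.0772, -0.8295], [-0.0024, 0.0119, 0.0001, -0.0018, -0.0014, -0.0963, -0.797]]
```

>>> {"op": "jog_arm", "data": {
  "motion": [
    [[0,0.001,0,0,0,0,-0.98],[-0.001,0.002,0,0,0,0,-0.97],[-0.001,0.003,0,0,0,0,-0.97],[-0.0015,0.004,0,0,0,0,-0.96],[-0.002,0.005,0,0,0,0,-0.96],[-0.002,0.0065,0,0,0,-0.02,-0.93],[-0.002,0.008,0,0,0,-0.04,-0.9],[-0.002,0.009,0,0,0,-0.058,-0.86],[-0.002,0.0105,0,0,0,-0.077,-0.83],[-0.0025,0.012,0,0,0,-0.096,-0.8]]
  ]
}}

```text
clock: 6.15
position: [0.5745, -0.0811, 0.0459]
ee_rot: [-1.579, -2.713, 0.006]
force: [-5.3, -4.4, -1.2]
width: 0.911
gripper_force: 2.7
```

```bash
python3 - <<'E'
from h import *; from cell import *
st=observe();where(st);goto(st,[pose((-70,0),(5.5,59),46),pose((-60,0),(5,64),46)],5)
E
```

```text
cupF [-81.   -2.7] barF [ 5.6 52.7] z 45.9 F [-5.3 -4.4 -1.2] t 6.15 w 0.911
[[0.0002, 0.0014, -0.0, -0.0008, -0.0, -0.0187, -0.7917], [0.0004, 0.0028, -0.0, -0.0017, -0.0001, -0.0375, -0.7612], [0.0005, 0.0042, -0.0001, -0.0025, -0.0001, -0.0562, -0.7308], [0.0007, 0.0056, -0.0001, -0.0034, -0.0002, -0.0749, -0.7004], [0.0009, 0.007, -0.0001, -0.0042, -0.0002, -0.0937, -0.67], [0.0008, 0.0081, -0.0001, -0.0042, -0.0002, -0.1165, -0.65], [0.0007, 0.0091, -0.0001, -0.0042, -0.0003, -0.1394, -0.63], [0.0006, 0.0102, -0.0001, -0.0042, -0.0003, -0.1622, -0.61], [0.0005, 0.0113, -0.0001, -0.0042, -0.0004, -0.1851, -0.59], [0.0004, 0.0123, -0.0001, -0.0042, -0.0004, -0.208, -0.57]]
```

>>> {"op": "jog_arm", "data": {
  "motion": [
    [[0,0.0015,0,0,0,-0.019,-0.79],[0,0.003,0,0,0,-0.038,-0.76],[0.0005,0.004,0,0,0,-0.056,-0.73],[0.0005,0.0055,0,0,0,-0.075,-0.7],[0.001,0.007,0,0,0,-0.094,-0.67],[0.001,0.008,0,0,0,-0.117,-0.65],[0.0005,0.009,0,0,0,-0.14,-0.63],[0.0005,0.01,0,0,0,-0.162,-0.61],[0.0005,0.0115,0,0,0,-0.185,-0.59],[0.0005,0.0125,0,0,0,-0.208,-0.57]]
  ]
}}

```text
clock: 6.98
position: [0.5858, -0.0746, 0.0462]
ee_rot: [-1.289, -2.863, 0.005]
force: [-4.7, -3.7, 1.1]
width: 0.789
gripper_force: 2.2
```

```bash
python3 - <<'E'
from h import *; from cell import *
import cv2
im2=get_image("scene")
cv2.imwrite("pics/s5.png",cv2.resize(im2[215:305,230:340,::-1],(660,540),interpolation=cv2.INTER_CUBIC))
st=observe();where(st);goto(st,[pose((-54,0),(5,67),46),pose((-48,0),(4.5,71),46)],4)
E
```

```text
cupF [-59.1   0.3] barF [ 5.8 64.4] z 46.2 F [-5.1 -1.4 -0.5] t 7.03 w 0.785
[[-0.0002, 0.0006, 0.0, -0.0008, -0.0, -0.0172, -0.5589], [-0.0003, 0.0012, 0.0001, -0.0015, -0.0001, -0.0345, -0.5485], [-0.0005, 0.0017, 0.0001, -0.0023, -0.0001, -0.0517, -0.5381], [-0.0007, 0.0023, 0.0002, -0.003, -0.0002, -0.069, -0.5277], [-0.0008, 0.0032, 0.0002, -0.003, -0.0002, -0.0903, -0.5224], [-0.001, 0.004, 0.0002, -0.003, -0.0002, -0.1116, -0.5171], [-0.0011, 0.0048, 0.0002, -0.003, -0.0003, -0.1329, -0.5119], [-0.0012, 0.0057, 0.0002, -0.003, -0.0003, -0.1543, -0.5066]]
```

View pics/s5.png

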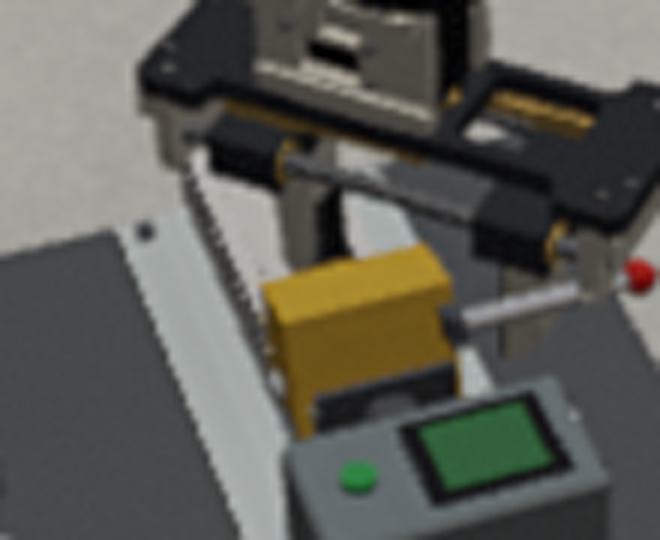

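The hood is at about 1.28 rad (ball at (640,275)), and the cup is going under it, hidden behind the raised roof.

>>> {"op": "jog_arm", "data": {
  "motion": [
    [[0,0.0005,0,0,0,-0.017,-0.56],[0,0.001,0,0,0,-0.034,-0.55],[-0.0005,0.0015,0,0,0,-0.052,-0.54],[-0.0005,0.002,0,0,0,-0.069,-0.53],[-0.001,0.003,0,0,0,-0.09,-0.52],[-0.001,0.004,0,0,0,-0.112,-0.52],[-0.001,0.005,0,0,0,-0.133,-0.51],[-0.001,0.0055,0,0,0,-0.154,-0.51],[-0.001,0.0055,0,0,0,-0.154,-0.51],[-0.001,0.0055,0,0,0,-0.154,-0.51]]
  ]
}}

```text
clock: 7.87
position: [0.5908, -0.0711, 0.0463]
ee_rot: [-1.067, -2.954, 0.003]
force: [-4.9, -3.4, -0.5]
width: 0.756
gripper_force: 2.1
```

```bash
python3 - <<'E'
from h import *; from cell import *
st=observe();where(st);print(st["ft_torque"]);goto(st,[pose((-42.5,0),(4.5,74),46)],6)
E
```

```text
cupF [-48.4   0.4] barF [ 4.5 71.4] z 46.3 F [-4.9 -3.4 -0.5] t 7.87 w 0.756
[-0.46291361  0.71307486  0.00546741]
[[-0.0003, 0.0004, 0.0, -0.0004, -0.0001, -0.0123, -0.5084], [-0.0006, 0.0009, 0.0001, -0.0008, -0.0002, -0.0247, -0.5053], [-0.0009, 0.0013, 0.0001, -0.0011, -0.0003, -0.037, -0.5021], [-0.0011, 0.0018, 0.0002, -0.0015, -0.0004, -0.0494, -0.499], [-0.0014, 0.0022, 0.0002, -0.0019, -0.0005, -0.0617, -0.4958], [-0.0017, 0.0026, 0.0003, -0.0023, -0.0006, -0.074, -0.4927]]
```

>>> {"op": "jog_arm", "data": {
  "motion": [
    [[0,0.0005,0,0,0,-0.012,-0.51],[-0.0005,0.001,0,0,0,-0.025,-0.505],[-0.001,0.0015,0,0,0,-0.037,-0.5],[-0.001,0.002,0,0,0,-0.05,-0.5],[-0.0015,0.002,0,0,0,-0.062,-0.495],[-0.0015,0.0025,0,0,0,-0.068,-0.495],[-0.0015,0.0025,0,0,0,-0.068,-0.495],[-0.0015,0.0025,0,0,0,-0.068,-0.495]]
  ]
}}

```text
clock: 8.53
position: [0.5935, -0.0702, 0.0463]
ee_rot: [-0.966, -2.988, 0.003]
force: [-4.1, -2.3, 0.4]
width: 0.748
gripper_force: 2.1
```

```bash
python3 - <<'E'
from h import *; from cell import *
st=observe();where(st);print(st["ft_torque"]);goto(st,[pose((-40,0),(4,75),46)],4)
E
```

```text
cupF [-43.   0.] barF [ 4.5 73.8] z 46.3 F [-4.1 -2.3  0.4] t 8.53 w 0.748
[-0.58514569  0.6488645  -0.00395353]
[[-0.0002, 0.0003, 0.0001, -0.0006, -0.0002, -0.0104, -0.4911], [-0.0004, 0.0006, 0.0001, -0.0012, -0.0003, -0.0207, -0.4865], [-0.0006, 0.0009, 0.0002, -0.0018, -0.0005, -0.0311, -0.4819], [-0.0008, 0.0012, 0.0003, -0.0024, -0.0006, -0.0415, -0.4773]]
```

>>> {"op": "jog_arm", "data": {
  "motion": [
    [[0,0.0005,0,0,0,-0.01,-0.49],[-0.0005,0.0005,0,0,0,-0.02,-0.485],[-0.0005,0.001,0,0,0,-0.025,-0.485],[-0.0005,0.001,0,0,0,-0.025,-0.485],[-0.0005,0.001,0,0,0,-0.025,-0.485]]
  ]
}}

```text
clock: 8.95
position: [0.5942, -0.0697, 0.0463]
ee_rot: [-0.928, -2.999, 0.004]
force: [-5.5, -2.9, 0.9]
width: 0.739
gripper_force: 2.7
```

```bash
python3 - <<'E'
from h import *; from cell import *
st=observe();where(st);print(st["ft_torque"],st["gripper_force"]);goto(st,[pose((-38.5,0),(4,76),46)],4)
E
```

```text
cupF [-41.3   0.4] barF [ 4.  74.6] z 46.3 F [-5.5 -2.9  0.9] t 8.95 w 0.739
[-0.54756173  0.94357329 -0.01387659] 2.7450691116973758
[[-0.0002, 0.0003, 0.0001, -0.0007, -0.0003, -0.0093, -0.4782], [-0.0005, 0.0006, 0.0001, -0.0014, -0.0006, -0.0186, -0.4788], [-0.0007, 0.0009, 0.0002, -0.0021, -0.0009, -0.0279, -0.4793], [-0.001, 0.0012, 0.0003, -0.0028, -0.0012, -0.0372, -0.4799]]
```

>>> {"op": "jog_arm", "data": {
  "motion": [
    [[0,0.0003,0,0,0,-0.009,-0.48],[-0.0005,0.0006,0,0,0,-0.018,-0.48],[-0.0007,0.0009,0,0,0,-0.025,-0.48],[-0.0007,0.0009,0,0,0,-0.025,-0.48],[-0.0007,0.0009,0,0,0,-0.025,-0.48]]
  ]
}}

```text
clock: 9.37
position: [0.5936, -0.0694, 0.0461]
ee_rot: [-0.89, -3.008, 0.006]
force: [-11.7, -3.2, 5.3]
width: 0.736
gripper_force: 5.6
```

```bash
python3 - <<'E'
from h import *; from cell import *
st=observe();where(st);print(st["ft_torque"],st["gripper_force"]);goto(st,[pose((-37,0),(4,77),46)],4)
E
```

```text
cupF [-40.9   0.1] barF [ 2.4 75.3] z 46.1 F [-11.7  -3.2   5.3] t 9.37 w 0.736
[-0.63905192  2.17063402 -0.16685395] 5.574683994054794
[[-0.0005, 0.0005, 0.0, -0.0012, -0.0009, -0.0083, -0.4754], [-0.001, 0.001, 0.0, -0.0024, -0.0018, -0.0165, -0.478], [-0.0015, 0.0015, 0.0, -0.0036, -0.0027, -0.0248, -0.4807], [-0.002, 0.0021, 0.0001, -0.0048, -0.0036, -0.0331, -0.4834]]
```

The force stepped to 12 N with the cup finger stopped at x -41, so the cup is against the stop. I'll ease back straight along -x.

```bash
python3 - <<'E'
from h import *; from cell import *
st=observe();a=np.array((-40.9,.1));b=np.array((2.4,75.3))
goto(st,[pose(a-(20,0),b-(20,0),46)],10)
E
```

```text
[[0.0017, -0.001, 0.0, -0.0005, -0.0003, 0.0, -0.4728], [0.0035, -0.002, 0.0, -0.001, -0.0007, 0.0, -0.4728], [0.0052, -0.003, 0.0001, -0.0014, -0.001, 0.0, -0.4729], [0.0069, -0.004, 0.0001, -0.0019, -0.0014, 0.0, -0.473], [0.0087, -0.005, 0.0001, -0.0024, -0.0017, 0.0, -0.473], [0.0104, -0.006, 0.0001, -0.0029, -0.0021, 0.0, -0.4731], [0.0121, -0.007, 0.0001, -0.0034, -0.0024, 0.0001, -0.4732], [0.0139, -0.008, 0.0001, -0.0039, -0.0028, 0.0001, -0.4732], [0.0156, -0.009, 0.0002, -0.0043, -0.0031, 0.0001, -0.4733], [0.0173, -0.01, 0.0002, -0.0048, -0.0035, 0.0001, -0.4734]]
```

>>> {"op": "jog_arm", "data": {
  "motion": [
    [[0.0017,-0.001,0,0,0,0,-0.48],[0.0035,-0.002,0,0,0,0,-0.48],[0.005,-0.003,0,0,0,0,-0.48],[0.007,-0.004,0,0,0,0,-0.48],[0.0087,-0.005,0,0,0,0,-0.48],[0.0104,-0.006,0,0,0,0,-0.48],[0.012,-0.007,0,0,0,0,-0.48],[0.014,-0.008,0,0,0,0,-0.48],[0.0156,-0.009,0,0,0,0,-0.48],[0.0173,-0.01,0,0,0,0,-0.48]]
  ]
}}

```text
clock: 10.2
position: [0.5763, -0.0665, 0.0468]
ee_rot: [0.887, 3.014, 0.0]
force: [-2.5, -0.0, 2.1]
width: 0.741
gripper_force: 1.6
```

>>> {"op": "jog_arm", "data": {
  "motion": [
    [[0.0025,-0.0015,0,0,0,0,-0.48],[0.005,-0.003,0,0,0,0,-0.48],[0.0075,-0.0045,0,0,0,0,-0.48],[0.01,-0.006,0,0,0,0,-0.48],[0.0125,-0.007,0,0,0,0,-0.48],[0.016,-0.009,0,0,0,0,-0.48],[0.02,-0.0115,0,0,0,0,-0.48],[0.025,-0.0145,0,0,0,0,-0.48],[0.03,-0.017,0,0,0,0,-0.48],[0.035,-0.02,0,0,0,0,-0.48]]
  ]
}}

```text
clock: 11.03
position: [0.5362, -0.0645, 0.047]
ee_rot: [0.887, 3.013, 0.001]
force: [0.1, 0.8, 0.3]
width: 0.741
gripper_force: 0.0
```

```bash
python3 - <<'E'
from h import *; from cell import *
where(observe())
E
```

```text
cupF [-98.5   1.8] barF [-55.2  77.4] z 47.0 F [0.1 0.8 0.3] t 11.03 w 0.741
```

>>> {"op": "jog_arm", "data": {
  "motion": [
    [[0.002,0,-0.015,0,0,0,-0.48],[0.003,0,-0.035,0,0,0,-0.48],[0.005,0,-0.055,0,0,0,-0.48],[0.01,0,-0.075,0,0,0,-0.48],[0.02,0,-0.095,0,0,0,-0.48],[0.03,0,-0.115,0,0,0,-0.48],[0.04,0,-0.13,0,0,0,-0.48],[0.05,0,-0.14,0,0,0,-0.48],[0.05,0,-0.14,0,0,0,-0.48],[0.05,0,-0.14,0,0,0,-0.48]]
  ]
}}

```text
clock: 11.87
position: [0.4942, -0.0377, 0.1869]
ee_rot: [0.887, 3.012, -0.001]
force: [0.1, 0.0, -0.9]
width: 0.742
gripper_force: 0.0
```

```bash
python3 - <<'E'
from h import *; from cell import *
import cv2
p=camera_params("wrist"); im=get_image("wrist"); im2=get_image("scene"); where(observe())
for q,P in (("ball closed",(-23,99,82)),("ball .1",(-19.9,99,84.2)),("cupback",(-30,0,50))): print(q,proj(p,st2w(s0,P),True).round(0),((proj(camera_params("scene"),st2w(s0,P))-(230,215))*4).round())
cv2.imwrite("pics/f6.png",np.hstack([cv2.resize(im2[215:305,230:340,::-1],(440,360),interpolation=cv2.INTER_CUBIC),cv2.resize(im[:,:,::-1],(360,270),interpolation=cv2.INTER_AREA)[:360] if 0 else cv2.resize(im[150:380,250:480,::-1],(360,360))]))
E
```

```text
cupF [-142.    25.8] barF [-98.6 101.5] z 185.9 F [-0.8  0.6  0.2] t 11.97 w 0.741
ball closed [[418. 323.]] [[394. 134.]]
ball .1 [[420. 327.]] [[396. 135.]]
cupback [[311. 348.]] [[222. 211.]]
```

View pics/f6.png

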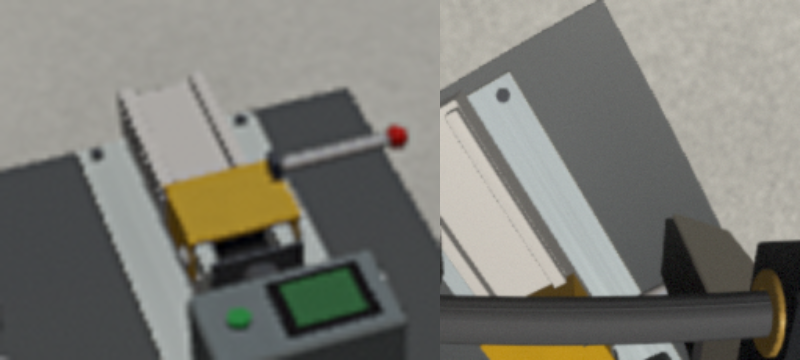

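The hood is closed again (ball at (398,137), the same as at the start), the slide is empty, and something black shows inside the hood. I'll check it close up.

```bash
python3 - <<'E'
from h import *; from cell import *
import cv2
im2=get_image("scene")[:,:,::-1]; a=cv2.imread("pics/scene1.png")
f=lambda i:cv2.resize(i[255:290,265:315],(700,490)[:2],interpolation=cv2.INTER_CUBIC)
g=lambda i:cv2.resize(i[255:295,265:313],(396,330),interpolation=cv2.INTER_CUBIC)
cv2.imwrite("pics/f7.png",np.hstack([g(a),g(im2)]))
ps=camera_params("scene")
for c in(-14,-16,-18):
  P=[[c+16*np.cos(t),16*np.sin(t),66] for t in(-1.2,-.6,0,.6,1.2)]
  print(c,((proj(ps,st2w(s0,P))-(265,255))*8.25+(396,0)).round().tolist())
print("walltop",((proj(ps,st2w(s0,[[28,-20,74],[28,20,74],[2,-16,54],[2,16,54]]))-(265,255))*8.25+(396,0)).round().tolist())
E
```

```text
-14 [[534.0, 128.0], [564.0, 141.0], [600.0, 139.0], [630.0, 124.0], [642.0, 101.0]]
-16 [[531.0, 123.0], [562.0, 136.0], [598.0, 134.0], [627.0, 119.0], [640.0, 96.0]]
-18 [[529.0, 118.0], [559.0, 131.0], [595.0, 129.0], [625.0, 114.0], [637.0, 91.0]]
walltop [[556.0, 201.0], [705.0, 163.0], [544.0, 188.0], [660.0, 158.0]]
```

View pics/f7.png

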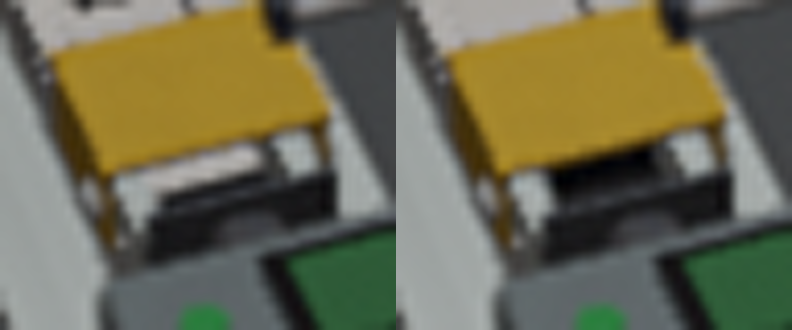

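Before, white slide showed between the roof and the stop at (210,165). Now it is black right up to the stop at (605,175) with no gap, so the cup is home and the hood is closed.

```bash
python3 -c "
from cell import *
print(observe()['force'],sign_off())"
```

```text
the job is handed in; nothing more can be done
[-0.31391079  0.65276285 -0.2928416 ] None
```

The cup is pushed home against the stop, the hood has closed fully over it, the fingers are clear, and the job is handed in at about 12 s on the robot's clock.

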